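Square a lamp plate to the welding stop bar

TASK

The round lamp plate with one flat edge sits loosely on the welding fixture's pin: without lifting it, push its upright stub round with a fingertip until the plate's flat lies flush along the fixture's stop bar, wherever that bar has been set, and press it there lightly for a moment. Only then slide the clamp jaw up by its post until it bears on the plate's rim, so that the plate stays lightly pinched between jaw and bar when you let go. Be gentle at both contacts (never more than 20 N), and leave the other things on the bench where they are.

Things in the scene. Friction and masses are not known exactly. Their poses are not given: they have to be found in the camera images.
- plate_hole (a point): axis of the plate's off-centre 18 mm hole, half-way up the plate, 15 mm above the bench. A fixed 16 mm pin passes through it (top 24 mm above the bench), so the plate only turns about it, with 1 mm play. Axes turn with the plate: x square to the flat, outward; the flat is the line x = +41 mm, y = 0 to +58 mm; disc's centre x = 0, y = +29 mm
- flat_mid (a point): middle of the plate's flat edge, half-way up the plate (x = +41, y = +29 mm in the axes of plate_hole); x points outward from the flat
- stub (a point): round upright steel stub fixed on the plate, 14 mm thick, 30 mm tall, from 20 to 50 mm above the bench; this point is its centre half-way up. It stands at x = 0, y = +51 mm in the axes of plate_hole, so 51 mm from the pin
- stop: fixed point: foot of the pin on the fixture's base, 10 mm above the bench. x points towards the bar, z up. The rigid steel stop bar, 70 x 16 mm, 10 to 27 mm above the bench, is locked at an angle that was set by hand and is NOT measured: turned about the pin by up to 0.14 rad either way from x. Unturned, its face is the line x = +41 mm, y = +26 to +96 mm; find it by feel
- jaw_face (a point): middle of the clamp jaw's flat front face, 48 mm wide, 11 to 23 mm above the bench. The jaw is a 36 mm long aluminium block on the fixture's near side; it slides along stop's x towards +x, on the line y = +29 mm of stop, with about 5 N of friction, and stays where it is left, keeping up to 5 N of pinch. x points towards the bar
- jaw_post (a point): square upright post on the jaw, 14 x 14 mm, from 23 to 53 mm above the bench, its centre 22 mm behind (away from the bar from) the jaw's front face; this point is half-way up, 38 mm above the bench
- jaw (a joint): travel of the jaw towards the bar, m: 0 fully open (face at x = -99 mm of stop), at most 0.064; it starts within 0 to 0.010. It meets the rim of the squared plate with its face 50 mm behind the disc's centre: at 0.045 to 0.053, by the bar's setting
- plate: steel plate, 100 mm across, 10 mm thick, 0.45 to 0.72 kg, about 2 N at the stub turn it, round but for one straight flat edge 57 mm long (41 mm from the disc's centre). It lies loose on the fixture's base, its top 20 mm above the bench. Origin: foot of plate_hole, on the underside; axes as plate_hole. It starts 0.7 to 1.9 rad counter-clockwise (from above) of stop's axes: turn it clockwise to the bar
- magnet: grey square welding magnet, 55 x 55 x 17 mm, lying beside the fixture (origin in the middle of its underside); not part of the job
- spare_disc: plain round steel disc, 72 mm across, 8 mm thick, no flat, no stub, lying beside the fixture (origin in the middle of its underside); not part of the job
- angle_piece: offcut of steel angle, 70 x 30 x 30 mm, lying beyond the bar (origin in the middle of its underside); not part of the job
- hammer: hammer lying on the right of the bench (origin in the middle of its underside); not part of the job
- brush: hand brush lying on the left of the bench (origin in the middle of its underside); not part of the job
- tin: aluminium cup, 76 mm across, 85 mm high, on the right of the bench (origin in the middle of its underside); not part of the job
- wrench: wrench lying on the left of the bench (origin in the middle of its underside); not part of the job
Not all that is in view belongs to the job. Of the things like the plate, leave any that is pink, purple or turquoise; of the rest the larger one is meant.

How it is judged:
On the way:
1. the plate's flat is pressed on the stop bar with over 1.5 N while the jaw is still open (travel under 20 mm) (contact force between plate and stop above 1.5 N and angle between the x axis of plate_hole and the x axis of stop, either way round below 0.22 rad and value of joint jaw below 0.02 m), for 0.2 s.
At the end, for the whole second after the job is handed in: the plate lies flat on the fixture, at rest, turned to within 0.22 rad of the stop's nominal direction (wherever the bar is set, contact of the flat with it meets this), and pinched between bar and jaw: the jaw presses on the plate and the plate on the bar with over 1 N each (angle between the x axis of plate_hole and the x axis of stop, either way round below 0.22 rad and contact force between plate and stop above 1 N and contact force between plate and jaw above 1 N and height (world z) of plate_hole below 0.018 m and angle between plate_hole's own z axis and vertical below 0.04 rad and linear speed of plate below 0.01 m/s and angular speed of plate below 0.05 rad/s); the robot touches nothing.
It fails at once if the plate is pressed against the stop bar with more than 20 N (contact force between plate and stop above 20 N).
It fails at once if the jaw is pressed against the plate with more than 20 N (contact force between plate and jaw above 20 N).
It fails at once if the plate is lifted (more than 5 mm) or tipped (more than 0.15 rad) (height (world z) of plate_hole above 0.02 m or angle between plate_hole's own z axis and vertical above 0.15 rad).
It fails at once if another thing on the bench is moved by more than 25 mm (distance of any of magnet, spare_disc, angle_piece, hammer, brush, tin, wrench from where it was at the start of the episode above 0.025 m).
It also fails if it takes over 72 s, if anything falls off the work surface, if the arm or the gripper's body presses on something with over 40 N, if the wrist force passes 120 N, or if a joint passes its speed limit or range.

ROBOT

A 7-joint arm with a two-finger parallel gripper is mounted at the origin on the work surface. World frame = base frame: x ahead of the robot, y to its left, z up, the work surface at z = 0. Lengths are in m, angles in rad, forces in N, time in s.
With the tool pointing down it reaches from about 0.375 to 0.925 m from the base axis. Payload 3.1 kg.
Tool frame: the origin (TCP) lies midway between the tips of the shut fingers; the grasp point (between the pads) lies 19 mm behind it (r.grasp_offset is the distance from the TCP to the grasp point, in m); z points along the fingers, y is the direction in which the jaws open and shut (so a half turn about z gives the same grasp; the last joint's range is limited). The gripper opens to 85 mm and grips with 20 to 120 N. Pads are 22 mm wide; open, the fingers measure 114 mm over their backs; the gripper's body (76 mm by 85 mm) begins 54 mm behind the grasp point. The pads swing forward as they close: fully open they stand 13 mm farther back than shut.
Start: joints at [1.067, 0.383, 0.044, 1.598, -0.018, 1.161, -0.05], TCP at [0.257, -0.597, 0.231] pointing down, gripper open.
Joint ranges: [-2.61, 2.61], [-0.41, 2.15], [-1.48, 1.57], [0, 2.5], [-1.57, 4.71], [0.05, 1.97], [-2.85, 2.85]. Speed limits (rad/s): [2.79, 2.79, 3.14, 3.14, 3.14, 3.14, 3.14].

INTERFACE

Orientations are given as a unit quaternion [w, x, y, z].
In Python, from workcell import r gives the robot as it stands.
- The arm moves only by the tool apply_moves, never from a script. Its argument "commands" is a list of rows, each a list of 3 entries, a list of its own where there are three numbers: the turn, a rotation vector about the tool's x, y, z in rad, then the shift along the tool's x, y, z in m, then the opening, from 0 (shut) to 1 (fully open). In form: [[[ax, ay, az], [x, y, z], fingers], ...]. A call has 1 to 10 rows; each row is the pose to reach, as a shift and turn from the pose commanded when the call began, along the tool's axes at that moment; what a row does not reach only later rows make up. A row lasts 1/12 s, in which the tool goes at most 41.7 mm and 7.16 degrees, less where a joint would pass 70% of its speed; a pose out of reach is approached as far as the arm can. A call with a gripper value outside its range is refused whole. The fingers move at their own pace and stop on an object; the grip force is fixed at half the most. Time passes only in rows, so rows that repeat a pose let the fingers close. It gives the time, the measured TCP pose, the force and the opening at its end, in the units of the state.
- r.read_state(): the state, without advancing time (a new reading comes with each control period).
- r.snapshot(name): name is "side" or "top"; returns a dict with "frame" (384x512x3 uint8, red, green, blue), "depth" (384x512 float32, m along the optical axis (not along the pixel's ray), 0 where there is no reading), "fx", "fy", "cx", "cy" (pixels), "pose" (4x4, takes a point from camera to world coordinates). Camera axes: x right, y up, looking along -z (the intrinsics and any distortion apply to the point x, -y, -z); pixel columns grow to the right and rows downward; lengths in m; the calibration is good to about 2 mm. A picture is of the moment at which its call begins.
- r.job_done(): hands the job in, once; it reports no verdict.
The state is a dict: "t": time; "q": joint angles; "dq": joint speeds; "joint_efforts": joint torques, N m; "tcp_pos": TCP position; "eef_rot": TCP orientation; "contact_force": force on the tool from outside, world axes, zero at the start; "ft_torque": the same for the moment, N m; "grip_width": finger opening in m.
Only numpy, scipy, OpenCV 4.12 (cv2) and the standard library are available. Lean on these libraries where they do the work, as an engineer would, in place of code of your own. Each camera call takes 0.05 s, during which the arm holds its last target.

## Working session

There is one attempt and no reset: what is moved stays moved. The work goes in short steps, Python scripts to look and compute and a tool call to move; the robot and the scene stay as the last step left them, time stands still between calls to the robot, and variables do not carry over. Pictures are saved under pics/ and viewed, and the job is handed in when it is done.

Besides the shell and the picture viewer there is one more tool, called after "Request:" by a JSON object that holds its "op" and its "data". apply_moves: Moves the arm, as the interface text tells. Its arguments: {"type":"object","properties":{"commands":{"type":"array"}},"required":["commands"]}

```bash
ls; mkdir -p pics; python3 - <<'E'
from workcell import r
import cv2,numpy as np,pickle
s=r.read_state();print({k:np.round(v,3) for k,v in s.items()})
for n in("side","top"):
    d=r.snapshot(n);pickle.dump(d,open(n+"0.pkl","wb"))
    cv2.imwrite(f"pics/{n}0.png",cv2.resize(d["frame"][...,::-1],(800,600),interpolation=cv2.INTER_CUBIC))
    print(n,d["fx"],d["fy"],d["cx"],d["cy"],np.round(d["pose"],3),d.keys())
E
```

```text
pics
{'t': np.float64(0.0), 'q': array([ 1.067,  0.384,  0.044,  1.6  , -0.018,  1.161, -0.05 ]), 'dq': array([-0.   ,  0.001,  0.001, -0.002, -0.   ,  0.   ,  0.001]), 'joint_efforts': array([-0.0000e+00, -4.3346e+01,  1.0240e+00, -2.4951e+01,  1.0000e-02,
        1.1000e-02,  0.0000e+00]), 'tcp_pos': array([ 0.256, -0.596,  0.23 ]), 'eef_rot': array([-0.001,  0.979,  0.202, -0.   ]), 'contact_force': array([-0.219, -0.203,  0.955]), 'ft_torque': array([-0.032,  0.007,  0.018]), 'grip_width': np.float64(0.085)}
side 370.32364093020215 370.32364093020215 254.51340114726858 190.53374844801434 [[-0.996  0.057 -0.065  0.488]
 [-0.086 -0.716  0.693  0.979]
 [-0.007  0.696  0.718  1.054]
 [ 0.     0.     0.     1.   ]] dict_keys(['frame', 'depth', 'fx', 'fy', 'cx', 'cy', 'pose'])
top 391.1380014714569 391.1380014714569 254.62484185050403 192.982855848587 [[-0.000e+00  9.960e-01 -8.400e-02  4.660e-01]
 [-1.000e+00 -0.000e+00 -1.000e-03  3.300e-02]
 [-1.000e-03  8.400e-02  9.960e-01  1.526e+00]
 [ 0.000e+00  0.000e+00  0.000e+00  1.000e+00]] dict_keys(['frame', 'depth', 'fx', 'fy', 'cx', 'cy', 'pose'])
```

View pics/top0.png

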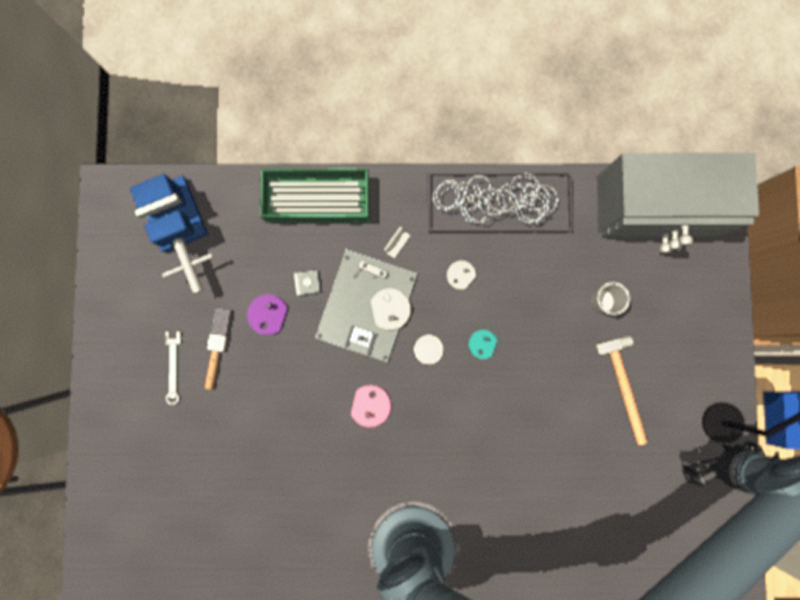

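View pics/side0.png

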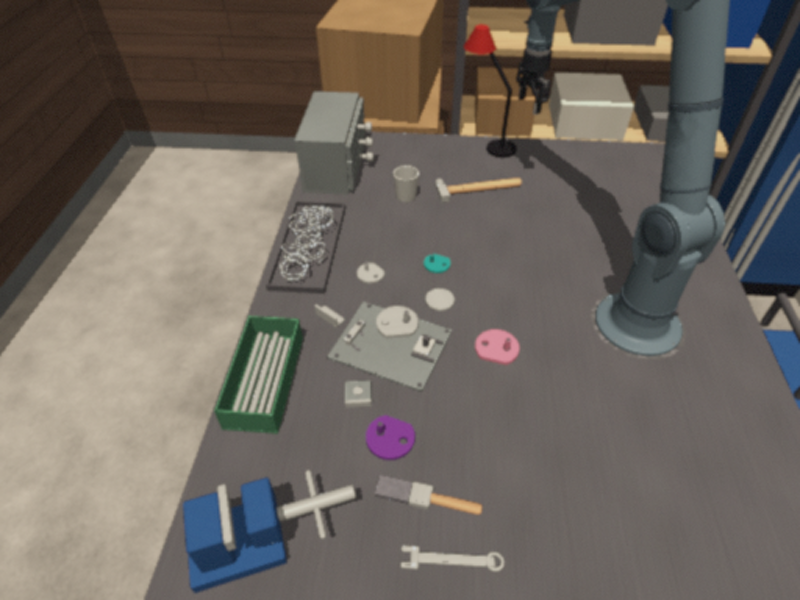

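Plate-like items in the top view are white on the fixture (390,309), small white (461,275), pink (370,406), purple (267,314) and turquoise (483,344). The larger one in a permitted colour is the white plate on the fixture. I'll confirm that in enlarged crops.

```bash
cat > h.py <<'E'
import numpy as np,pickle
def ray(d,u,v,z):
    "world point at height z through pixel u,v (orig px)"
    P=np.array(d["pose"]);c=np.array([(u-d["cx"])/d["fx"],-(v-d["cy"])/d["fy"],-1.])
    w=P[:3,:3]@c;o=P[:3,3];return o+w*(z-o[2])/w[2]
def proj(d,p):
    P=np.array(d["pose"]);c=P[:3,:3].T@(np.array(p)-P[:3,3])
    return d["cx"]+d["fx"]*c[0]/-c[2], d["cy"]-d["fy"]*c[1]/-c[2]
E
python3 - <<'E'
import cv2,pickle
for n,(x0,y0,w,h) in dict(top=(190,150,110,82),side=(200,180,100,75)).items():
    d=pickle.load(open(n+"0.pkl","rb"));f=d["frame"][y0:y0+h,x0:x0+w,::-1]
    g=cv2.resize(f,None,fx=7,fy=7,interpolation=cv2.INTER_CUBIC)
    for i in range(0,w,10):cv2.putText(g,str(x0+i),(i*7,8),0,.3,(0,0,255));cv2.line(g,(i*7,8),(i*7,14),(0,0,255))
    for i in range(0,h,10):cv2.putText(g,str(y0+i),(0,i*7+4),0,.3,(0,0,255))
    cv2.imwrite(f"pics/{n}0z.png",g)
E
```

```text
(no output)
```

View pics/top0z.png

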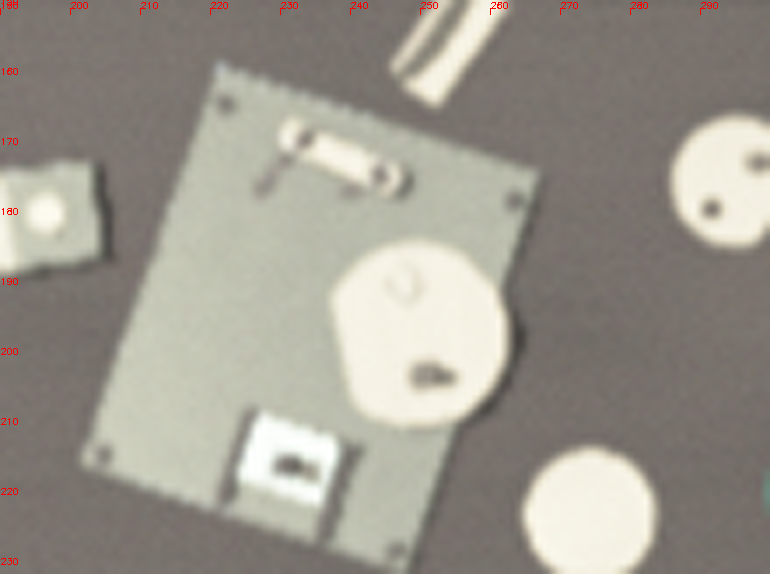

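View pics/side0z.png

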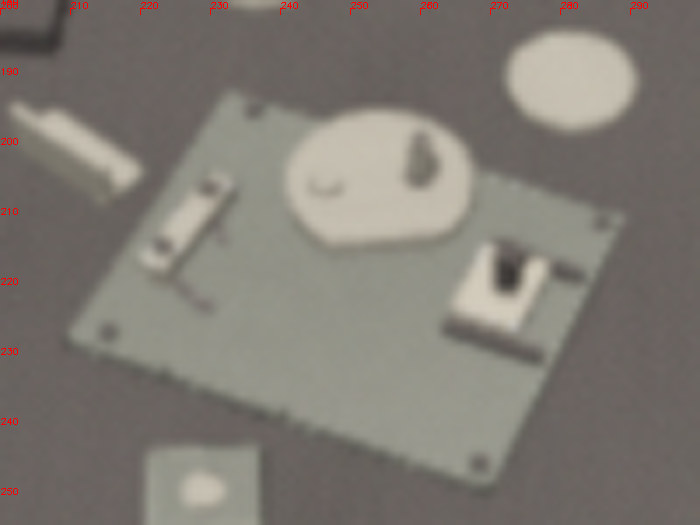

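```bash
python3 - <<'E'
import pickle,numpy as np
from h import *
t=pickle.load(open("top0.pkl","rb"));s=pickle.load(open("side0.pkl","rb"))
def T(u,v,z):return ray(t,u,v,z)[:2]
def S(u,v,z):return ray(s,u,v,z)[:2]
cT=[T(*p,.01) for p in[(220.5,159),(266,174.5),(202,216),(248,231.5)]]
cS=[S(*p,.01) for p in[(210,228),(232,193),(270,249.5),(288.5,211)]] # order: farleft, farright, nearleft?, nearright
print(np.round(cT,4).tolist());print(np.round(cS,4).tolist())
for c in(cT,cS):
  for a,b in((2,0),(3,1)):
    v=c[a]-c[b];print("ang",np.arctan2(-v[1],-v[0]),np.linalg.norm(v))
print("pin T",T(247.8,190.3,.024),"S",S(245.5,205,.024))
print("stub T",T(250,203.3,.035),"S",S(260,203,.035))
print("postT",T(231,216,.038),"S",S(270.5,218.5,.038))
print("holesT bar",T(232.7,169.5,.027),T(243.2,174.8,.027),"S",S(228.6,206.7,.027),S(222,215.2,.027))
E
```

```text
[[0.7277, 0.1672], [0.6664, -0.0109], [0.5047, 0.2372], [0.445, 0.0591]]
[[0.7258, 0.1694], [0.6696, -0.0091], [0.5065, 0.2447], [0.4478, 0.0663]]
ang -0.3042444015572794 0.23369616563963724
ang -0.3061865465471705 0.2322670619988974
ang -0.330691050405213 0.23189565236094795
ang -0.32768685081703564 0.23425271758254468
pin T [0.60324003 0.05983037] S [0.60887071 0.06171914]
stub T [0.55242101 0.05117537] S [0.5549585  0.05730331]
postT [0.50396895 0.12326354] S [0.51184794 0.1312416 ]
holesT bar [0.68369974 0.1182316 ] [0.66305069 0.07760666] S [0.67013128 0.07781663] [0.68846778 0.12067388]
```

```bash
python3 - <<'E'
import pickle,numpy as np
for n in("top","side"):
    d=pickle.load(open(n+"0.pkl","rb"));D=d["depth"];v,u=np.mgrid[:384,:512]
    P=np.stack([(u-d["cx"])/d["fx"]*D,-(v-d["cy"])/d["fy"]*D,-D],-1)@d["pose"][:3,:3].T+d["pose"][:3,3]
    m=(P[...,0]>.42)&(P[...,0]<.75)&(P[...,1]>-.02)&(P[...,1]<.26)
    print(n,"base z",np.median(P[m][:,2]))
    for nm,c,zr in(("stub",(.553,.054),(.03,.07)),("post",(.508,.127),(.035,.07)),("stubtop",(.553,.054),(.045,.07)),("plate",(.58,.056),(.017,.027)),("bar",(.675,.098),(.019,.035))):
        k=m&(np.hypot(P[...,0]-c[0],P[...,1]-c[1])<(.03 if nm[0]!='p' or nm=='post' else .065))&(P[...,2]>zr[0])&(P[...,2]<zr[1])
        q=P[k];
        if len(q):print(nm,len(q),q.mean(0).round(4),q.min(0).round(3),q.max(0).round(3))
E
```

```text
top base z 0.008606716481180499
stub 9 [0.5565 0.051  0.0495] [0.553 0.047 0.045] [0.56  0.055 0.053]
post 16 [0.5048 0.1243 0.0521] [0.496 0.104 0.036] [0.511 0.134 0.06 ]
stubtop 8 [0.5569 0.051  0.0501] [0.553 0.047 0.048] [0.56  0.055 0.053]
plate 435 [0.5785 0.0549 0.0215] [0.528 0.009 0.017] [0.64  0.117 0.027]
bar 63 [0.6753 0.0979 0.0276] [0.658 0.071 0.019] [0.693 0.125 0.035]
side base z 0.007510242124106892
stub 23 [0.5571 0.0573 0.0436] [0.551 0.052 0.03 ] [0.563 0.061 0.056]
post 27 [0.5066 0.1316 0.0484] [0.5   0.122 0.036] [0.514 0.139 0.061]
stubtop 11 [0.5574 0.0562 0.0505] [0.552 0.052 0.046] [0.563 0.06  0.056]
plate 364 [0.58   0.0593 0.0208] [0.528 0.008 0.017] [0.627 0.104 0.027]
bar 64 [0.6744 0.0998 0.0268] [0.658 0.073 0.019] [0.693 0.127 0.033]
```

Request:
{"op": "apply_moves", "data": {"commands": [[[0, 0, -0.1], [0.03, -0.025, 0], 0], [[0, 0, -0.2], [0.06, -0.05, 0], 0], [[0, 0, -0.3], [0.09, -0.075, 0], 0], [[0, 0, -0.4], [0.12, -0.1, 0], 0], [[0, 0, -0.5], [0.15, -0.125, 0], 0], [[0, 0, -0.6], [0.18, -0.15, 0], 0], [[0, 0, -0.7], [0.21, -0.175, 0], 0], [[0, 0, -0.8], [0.24, -0.2, 0], 0], [[0, 0, -0.9], [0.27, -0.23, 0], 0], [[0, 0, -1.0], [0.3, -0.255, 0], 0]]}}

```text
t: 0.93
tcp_pos: [0.4313, -0.2422, 0.2309]
eef_rot: [-0.001, 0.761, 0.648, -0.0]
contact_force: [1.2, -0.0, -0.4]
grip_width: -0.0003
```

```bash
cat >> h.py <<'E'
from scipy.spatial.transform import Rotation as Ro
def st():
    from workcell import r
    s=r.read_state();q=s["eef_rot"];R=Ro.from_quat([q[1],q[2],q[3],q[0]])
    x=R.as_matrix()[:,0];y=np.arctan2(x[1],x[0])
    print("t %.2f"%s["t"],"tcp",np.round(s["tcp_pos"],4),"yaw %.3f"%y,"zax",R.as_matrix()[:,2].round(3),"F",np.round(s["contact_force"],2),"q",np.round(s["q"],2),"w %.3f"%s["grip_width"])
    return s,R,y
def to(p,yaw):
    s,R,y=st();d=R.inv().apply(np.array(p)-s["tcp_pos"])
    print("shift",d.round(4),"az %.3f"%(-(yaw-y)))
E
python3 -c "
from h import *
to([.562,.018,.15],1.71)"
```

```text
t 0.93 tcp [ 0.4313 -0.2422  0.2309] yaw 1.411 zax [-0.001  0.    -1.   ] F [ 1.23 -0.01 -0.41] q [ 0.73  0.11 -0.32  1.95  0.04  1.09  0.23] w -0.000
shift [0.2777 0.0877 0.0808] az -0.299
```

Request:
{"op": "apply_moves", "data": {"commands": [[[0, 0, -0.03], [0.028, 0.009, 0.008], 0], [[0, 0, -0.06], [0.056, 0.018, 0.016], 0], [[0, 0, -0.09], [0.084, 0.027, 0.024], 0], [[0, 0, -0.12], [0.112, 0.036, 0.032], 0], [[0, 0, -0.15], [0.14, 0.044, 0.04], 0], [[0, 0, -0.18], [0.168, 0.053, 0.048], 0], [[0, 0, -0.21], [0.196, 0.062, 0.056], 0], [[0, 0, -0.25], [0.224, 0.07, 0.064], 0], [[0, 0, -0.28], [0.252, 0.08, 0.074], 0], [[0, 0, -0.3], [0.277, 0.088, 0.081], 0]]}}

```text
t: 1.77
tcp_pos: [0.5638, 0.0162, 0.149]
eef_rot: [-0.001, 0.657, 0.754, -0.0]
contact_force: [0.1, -0.1, -0.3]
grip_width: 0.0002
```

```bash
python3 -c "
from h import *
to([.562,.018,.037],1.71)"
```

```text
t 1.77 tcp [0.5638 0.0162 0.149 ] yaw 1.708 zax [-0.001  0.001 -1.   ] F [ 0.11 -0.09 -0.31] q [ 0.34  0.36 -0.52  1.86  0.21  0.98 -0.14] w 0.000
shift [ 0.002  -0.0013  0.1121] az -0.002
```

Request:
{"op": "apply_moves", "data": {"commands": [[[0, 0, 0], [0, 0, 0.02], 0], [[0, 0, 0], [0, 0, 0.04], 0], [[0, 0, 0], [0, 0, 0.06], 0], [[0, 0, 0], [0, 0, 0.08], 0], [[0, 0, 0], [0, 0, 0.1], 0], [[0, 0, 0], [0, 0, 0.112], 0], [[0, 0, 0], [0, 0, 0.112], 0], [[0, 0, 0], [0, 0, 0.112], 0]]}}

```text
t: 2.43
tcp_pos: [0.5632, 0.0143, 0.0377]
eef_rot: [-0.001, 0.658, 0.753, -0.001]
contact_force: [0.5, -0.3, 0.2]
grip_width: 0.0004
```

```bash
cat >> h.py <<'E'
def pic(n,name,x0=190,y0=150,w=110,h=82,k=7):
    from workcell import r
    import cv2
    d=r.snapshot(n);f=d["frame"][y0:y0+h,x0:x0+w,::-1]
    g=cv2.resize(f,None,fx=k,fy=k,interpolation=cv2.INTER_CUBIC)
    for i in range(0,w,10):cv2.putText(g,str(x0+i),(i*k,8),0,.3,(0,0,255))
    for i in range(0,h,10):cv2.putText(g,str(y0+i),(0,i*k+4),0,.3,(0,0,255))
    cv2.imwrite(f"pics/{name}.png",g);return d
E
python3 -c "
from h import *
st();pic('side','s1',200,160,100,80)"
```

```text
t 2.43 tcp [0.5632 0.0143 0.0377] yaw 1.706 zax [-0.002  0.    -1.   ] F [ 0.48 -0.26  0.22] q [ 0.29  0.52 -0.46  1.92  0.32  0.78 -0.22] w 0.000
```

View pics/s1.png

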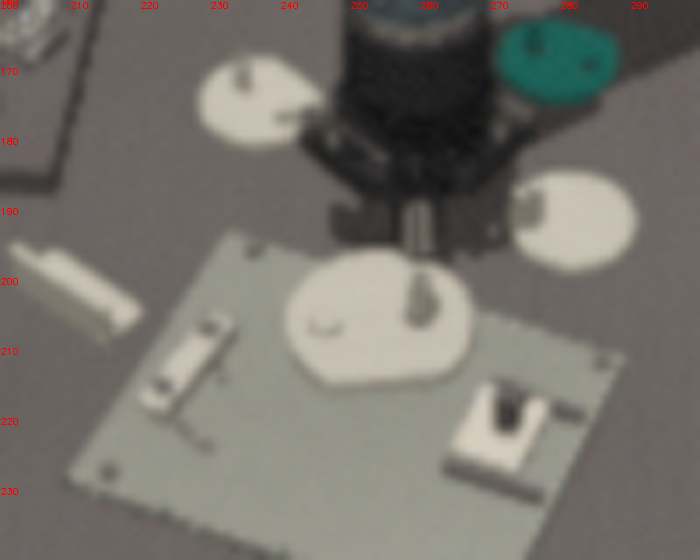

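```bash
cat >> h.py <<'E'
C=np.array([.606,.060])
def arcpose(th,s,z=.037):
    rr=np.array([np.cos(th),np.sin(th)]);t=np.array([np.sin(th),-np.cos(th)])
    return np.r_[C+.051*rr-s*t,z],th-np.pi/2
def arc(l):
    s,R,y=st();rows=[]
    for th,sg in l:
        p,w=arcpose(th,sg);d=R.inv().apply(p-s["tcp_pos"]);a=(-(w-y)+np.pi)%(2*np.pi)-np.pi
        rows.append([[0,0,round(a,2)],[round(float(v),3) for v in d],0])
    import json;print(json.dumps(rows))
E
python3 -c "
from h import *
arc([(3.28,.03),(3.28,.025),(3.28,.02),(3.25,.018)]+[(3.2-.05*i,.018) for i in range(6)])"
```

```text
t 2.48 tcp [0.5643 0.0144 0.0387] yaw 1.706 zax [ 0.001  0.    -1.   ] F [-0.26 -0.31 -0.52] q [ 0.29  0.52 -0.46  1.92  0.32  0.78 -0.22] w -0.000
[[[0, 0, -0.0], [0.009, -0.003, 0.002], 0], [[0, 0, -0.0], [0.014, -0.003, 0.002], 0], [[0, 0, -0.0], [0.019, -0.003, 0.002], 0], [[0, 0, 0.03], [0.023, -0.004, 0.002], 0], [[0, 0, 0.08], [0.025, -0.005, 0.002], 0], [[0, 0, 0.13], [0.028, -0.005, 0.002], 0], [[0, 0, 0.18], [0.031, -0.006, 0.002], 0], [[0, 0, 0.23], [0.033, -0.006, 0.002], 0], [[0, 0, 0.28], [0.036, -0.007, 0.002], 0], [[0, 0, 0.33], [0.039, -0.007, 0.002], 0]]
```

Request:
{"op": "apply_moves", "data": {"commands": [[[0, 0, 0], [0.009, -0.003, 0.002], 0], [[0, 0, 0], [0.014, -0.003, 0.002], 0], [[0, 0, 0], [0.019, -0.003, 0.002], 0], [[0, 0, 0.03], [0.023, -0.004, 0.002], 0], [[0, 0, 0.08], [0.025, -0.005, 0.002], 0], [[0, 0, 0.13], [0.028, -0.005, 0.002], 0], [[0, 0, 0.18], [0.031, -0.006, 0.002], 0], [[0, 0, 0.23], [0.033, -0.006, 0.002], 0], [[0, 0, 0.28], [0.036, -0.007, 0.002], 0], [[0, 0, 0.33], [0.039, -0.007, 0.002], 0]]}}

```text
t: 3.32
tcp_pos: [0.5519, 0.0521, 0.0371]
eef_rot: [0.001, 0.773, 0.634, 0.0]
contact_force: [0.2, -1.1, 0.2]
grip_width: 0.0002
```

```bash
python3 -c "
from h import *
pic('side','s2',200,160,100,80)
arc([(2.95-.05*i,.018) for i in range(1,11)])"
```

```text
t 3.37 tcp [0.5519 0.0533 0.0371] yaw 1.373 zax [ 0.001  0.    -1.   ] F [-0.73 -0.48 -0.47] q [ 0.16  0.49 -0.4   1.94  0.27  0.75 -0.59] w 0.000
[[[0, 0, 0.04], [0.001, -0.0, 0.0], 0], [[0, 0, 0.09], [0.004, -0.001, 0.0], 0], [[0, 0, 0.14], [0.007, -0.001, 0.0], 0], [[0, 0, 0.19], [0.009, -0.002, 0.0], 0], [[0, 0, 0.24], [0.012, -0.002, 0.0], 0], [[0, 0, 0.29], [0.015, -0.002, 0.0], 0], [[0, 0, 0.34], [0.017, -0.002, 0.0], 0], [[0, 0, 0.39], [0.02, -0.002, 0.0], 0], [[0, 0, 0.44], [0.023, -0.002, 0.0], 0], [[0, 0, 0.49], [0.026, -0.002, 0.0], 0]]
```

View pics/s2.png

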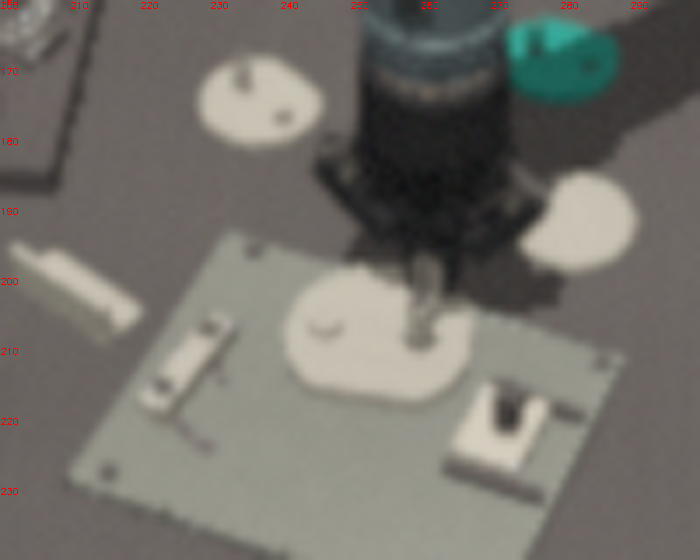

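The flat has turned and the fingertip at (260,200) is against the stub at (259,206), so I'll continue the arc.

Request:
{"op": "apply_moves", "data": {"commands": [[[0, 0, 0.04], [0.002, 0, 0], 0], [[0, 0, 0.09], [0.004, -0.001, 0], 0], [[0, 0, 0.14], [0.007, -0.001, 0], 0], [[0, 0, 0.19], [0.009, -0.002, 0], 0], [[0, 0, 0.24], [0.012, -0.002, 0], 0], [[0, 0, 0.29], [0.015, -0.002, 0], 0], [[0, 0, 0.34], [0.017, -0.002, 0], 0], [[0, 0, 0.39], [0.02, -0.002, 0], 0], [[0, 0, 0.44], [0.023, -0.002, 0], 0], [[0, 0, 0.49], [0.026, -0.002, 0], 0]]}}

```text
t: 4.2
tcp_pos: [0.5543, 0.0782, 0.0366]
eef_rot: [0.0, 0.904, 0.428, -0.0]
contact_force: [-0.5, -0.8, -0.2]
grip_width: -0.0001
```

```bash
python3 -c "
from h import *
arc([(2.45-.05*i,.018) for i in range(1,11)])"
```

```text
t 4.20 tcp [0.5543 0.0782 0.0366] yaw 0.885 zax [-0.001 -0.001 -1.   ] F [-0.52 -0.77 -0.22] q [ 0.03  0.49 -0.29  1.93  0.2   0.75 -1.06] w -0.000
[[[0, 0, 0.06], [0.004, -0.0, -0.0], 0], [[0, 0, 0.11], [0.006, -0.001, -0.0], 0], [[0, 0, 0.16], [0.009, -0.002, -0.0], 0], [[0, 0, 0.21], [0.011, -0.002, -0.0], 0], [[0, 0, 0.26], [0.014, -0.002, -0.0], 0], [[0, 0, 0.31], [0.017, -0.003, -0.0], 0], [[0, 0, 0.36], [0.02, -0.003, -0.0], 0], [[0, 0, 0.41], [0.022, -0.002, -0.0], 0], [[0, 0, 0.46], [0.025, -0.002, -0.0], 0], [[0, 0, 0.51], [0.028, -0.002, -0.0], 0]]
```

Request:
{"op": "apply_moves", "data": {"commands": [[[0, 0, 0.06], [0.003, 0, 0], 0], [[0, 0, 0.11], [0.006, -0.001, 0], 0], [[0, 0, 0.16], [0.009, -0.002, 0], 0], [[0, 0, 0.21], [0.011, -0.002, 0], 0], [[0, 0, 0.26], [0.014, -0.002, 0], 0], [[0, 0, 0.31], [0.017, -0.003, 0], 0], [[0, 0, 0.36], [0.02, -0.003, 0], 0], [[0, 0, 0.41], [0.022, -0.002, 0], 0], [[0, 0, 0.46], [0.025, -0.002, 0], 0], [[0, 0, 0.51], [0.028, -0.002, 0], 0]]}}

```text
t: 5.03
tcp_pos: [0.5701, 0.1016, 0.0364]
eef_rot: [-0.0, 0.982, 0.187, -0.001]
contact_force: [-0.6, -0.9, 0.5]
grip_width: 0.0001
```

```bash
python3 -c "
from h import *
pic('side','s3',200,160,100,80)
arc([(1.95-.04*i,.018) for i in range(1,11)])"
```

```text
t 5.08 tcp [0.5707 0.1024 0.0366] yaw 0.375 zax [-0.     0.001 -1.   ] F [-0.52  0.75 -0.61] q [-0.1   0.51 -0.18  1.89  0.13  0.76 -1.55] w -0.000
[[[0, 0, 0.04], [0.001, 0.001, -0.0], 0], [[0, 0, 0.08], [0.003, 0.0, -0.0], 0], [[0, 0, 0.12], [0.005, -0.0, -0.0], 0], [[0, 0, 0.16], [0.007, -0.001, -0.0], 0], [[0, 0, 0.2], [0.01, -0.001, -0.0], 0], [[0, 0, 0.24], [0.012, -0.001, -0.0], 0], [[0, 0, 0.28], [0.014, -0.002, -0.0], 0], [[0, 0, 0.32], [0.016, -0.002, -0.0], 0], [[0, 0, 0.36], [0.018, -0.002, -0.0], 0], [[0, 0, 0.4], [0.02, -0.002, -0.0], 0]]
```

View pics/s3.png

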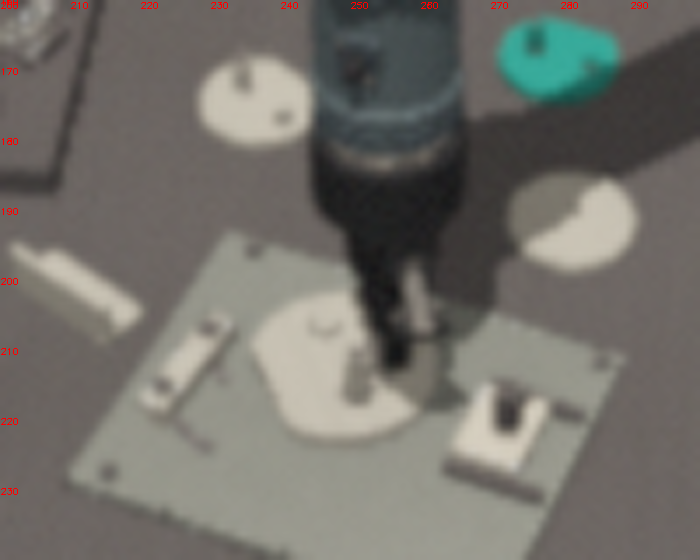

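Request:
{"op": "apply_moves", "data": {"commands": [[[0, 0, 0.04], [0.001, 0.001, 0], 0], [[0, 0, 0.08], [0.003, 0, 0], 0], [[0, 0, 0.12], [0.005, 0, 0], 0], [[0, 0, 0.16], [0.007, -0.001, 0], 0], [[0, 0, 0.2], [0.01, -0.001, 0], 0], [[0, 0, 0.24], [0.012, -0.001, 0], 0], [[0, 0, 0.28], [0.014, -0.002, 0], 0], [[0, 0, 0.32], [0.016, -0.002, 0], 0], [[0, 0, 0.36], [0.018, -0.002, 0], 0], [[0, 0, 0.4], [0.02, -0.002, 0], 0]]}}

```text
t: 5.92
tcp_pos: [0.5879, 0.1112, 0.0364]
eef_rot: [-0.0, 1.0, -0.012, -0.001]
contact_force: [-1.7, 0.7, 1.1]
grip_width: 0.0002
```

```bash
python3 -c "
from h import *
pic('top','t4')
pic('side','s4',200,160,100,80)
arc([(1.55-.02*i,.018) for i in range(1,11)])"
```

```text
t 6.02 tcp [0.5885 0.1113 0.0365] yaw -0.021 zax [-0.     0.001 -1.   ] F [-0.11  0.44 -0.91] q [-0.18  0.53 -0.09  1.85  0.06  0.77 -1.9 ] w 0.000
[[[0, 0, 0.02], [0.002, -0.0, -0.0], 0], [[0, 0, 0.04], [0.003, -0.001, -0.0], 0], [[0, 0, 0.06], [0.004, -0.001, -0.0], 0], [[0, 0, 0.08], [0.005, -0.001, -0.0], 0], [[0, 0, 0.1], [0.006, -0.002, -0.0], 0], [[0, 0, 0.12], [0.007, -0.002, -0.0], 0], [[0, 0, 0.14], [0.008, -0.002, -0.0], 0], [[0, 0, 0.16], [0.009, -0.002, -0.0], 0], [[0, 0, 0.18], [0.01, -0.002, -0.0], 0], [[0, 0, 0.2], [0.011, -0.003, -0.0], 0]]
```

View pics/s4.png

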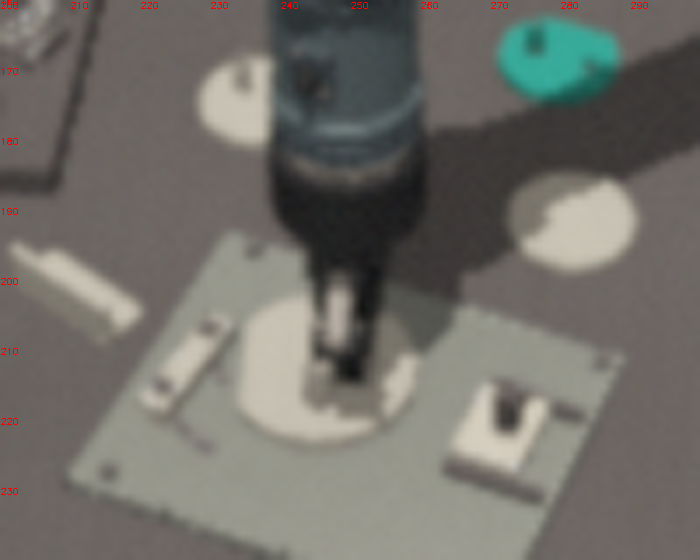

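View pics/t4.png

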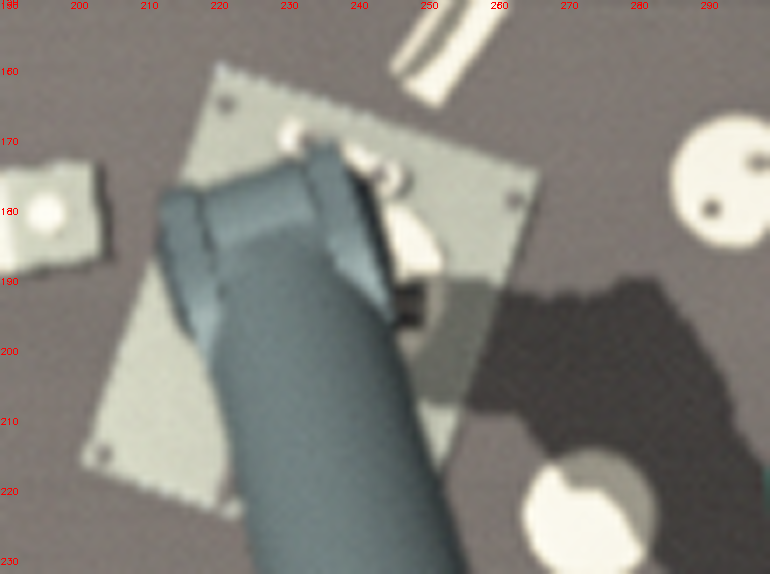

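Request:
{"op": "apply_moves", "data": {"commands": [[[0, 0, 0.02], [0.002, 0, 0], 0], [[0, 0, 0.04], [0.003, -0.001, 0], 0], [[0, 0, 0.06], [0.004, -0.001, 0], 0], [[0, 0, 0.08], [0.005, -0.001, 0], 0], [[0, 0, 0.1], [0.006, -0.002, 0], 0], [[0, 0, 0.12], [0.007, -0.002, 0], 0], [[0, 0, 0.12], [0.007, -0.002, 0], 0]]}}

```text
t: 6.6
tcp_pos: [0.5962, 0.1119, 0.0363]
eef_rot: [-0.0, 0.997, -0.073, 0.0]
contact_force: [-0.1, 0.4, 0.1]
grip_width: 0.0003
```

```bash
python3 -c "
from h import *
pic('side','s5',215,185,70,50,10)
arc([(1.43-.01*i,.018) for i in range(1,11)])"
```

```text
t 6.65 tcp [0.5962 0.1119 0.0364] yaw -0.144 zax [ 0.001  0.    -1.   ] F [-0.43  0.11 -0.45] q [-0.2   0.54 -0.06  1.83  0.05  0.77 -2.  ] w -0.000
[[[0, 0, 0.01], [-0.001, -0.001, -0.001], 0], [[0, 0, 0.02], [-0.0, -0.001, -0.001], 0], [[0, 0, 0.03], [0.0, -0.002, -0.001], 0], [[0, 0, 0.04], [0.001, -0.002, -0.001], 0], [[0, 0, 0.05], [0.002, -0.002, -0.001], 0], [[0, 0, 0.06], [0.002, -0.002, -0.001], 0], [[0, 0, 0.07], [0.003, -0.002, -0.001], 0], [[0, 0, 0.08], [0.003, -0.002, -0.001], 0], [[0, 0, 0.09], [0.004, -0.002, -0.001], 0], [[0, 0, 0.1], [0.004, -0.003, -0.001], 0]]
```

View pics/s5.png

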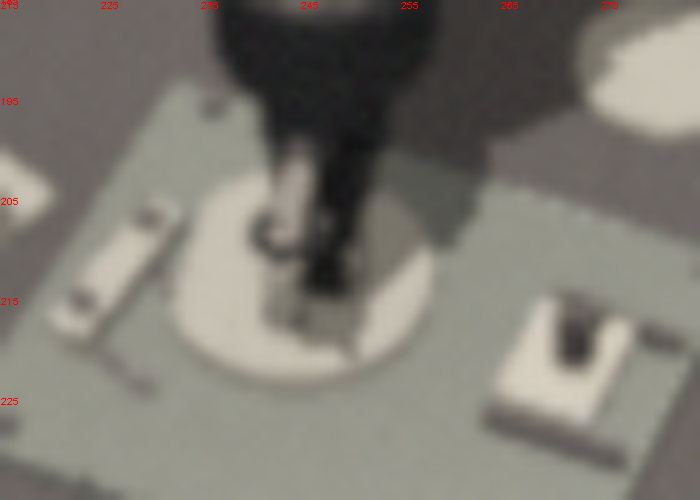

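Request:
{"op": "apply_moves", "data": {"commands": [[[0, 0, 0.01], [0.0006, 0, 0], 0], [[0, 0, 0.02], [0.0012, 0, 0], 0], [[0, 0, 0.04], [0.0018, -0.0005, 0], 0], [[0, 0, 0.05], [0.0024, -0.0005, 0], 0], [[0, 0, 0.06], [0.003, -0.0005, 0], 0], [[0, 0, 0.07], [0.0036, -0.001, 0], 0], [[0, 0, 0.08], [0.0042, -0.001, 0], 0], [[0, 0, 0.1], [0.0048, -0.001, 0], 0], [[0, 0, 0.11], [0.0054, -0.0015, 0], 0], [[0, 0, 0.12], [0.006, -0.0015, 0], 0]]}}

```text
t: 7.48
tcp_pos: [0.6021, 0.1125, 0.0363]
eef_rot: [0.0, 0.991, -0.132, 0.0]
contact_force: [-1.0, 0.2, 0.2]
grip_width: 0.0002
```

```bash
python3 -c "
from h import *
pic('side','s6',215,185,70,50,10)
st()"
```

```text
t 7.53 tcp [0.6023 0.1125 0.0363] yaw -0.265 zax [ 0. -0. -1.] F [-1.07 -0.06  1.1 ] q [-0.23  0.55 -0.03  1.81  0.02  0.78 -2.11] w -0.000
```

View pics/s6.png

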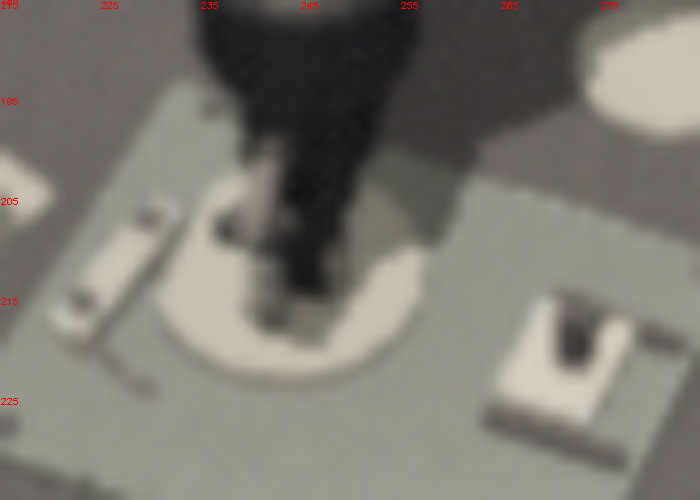

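Request:
{"op": "apply_moves", "data": {"commands": [[[0, 0, 0.01], [0.0005, 0, 0], 0], [[0, 0, 0.02], [0.001, 0, 0], 0], [[0, 0, 0.03], [0.0015, 0, 0], 0], [[0, 0, 0.04], [0.002, -0.0005, 0], 0], [[0, 0, 0.05], [0.0025, -0.0005, 0], 0], [[0, 0, 0.06], [0.003, -0.0005, 0], 0], [[0, 0, 0.06], [0.003, -0.0005, 0], 0]]}}

```text
t: 8.12
tcp_pos: [0.6052, 0.1123, 0.0363]
eef_rot: [-0.0, 0.987, -0.162, 0.0]
contact_force: [0.2, 1.1, 0.8]
grip_width: -0.0
```

```bash
python3 -c "
from h import *
pic('side','s7',215,185,70,50,10)
st()"
```

```text
t 8.17 tcp [0.6052 0.1122 0.0363] yaw -0.324 zax [ 0. -0. -1.] F [-0.64  0.1   0.2 ] q [-0.23  0.55 -0.02  1.81  0.01  0.78 -2.16] w -0.001
```

View pics/s7.png

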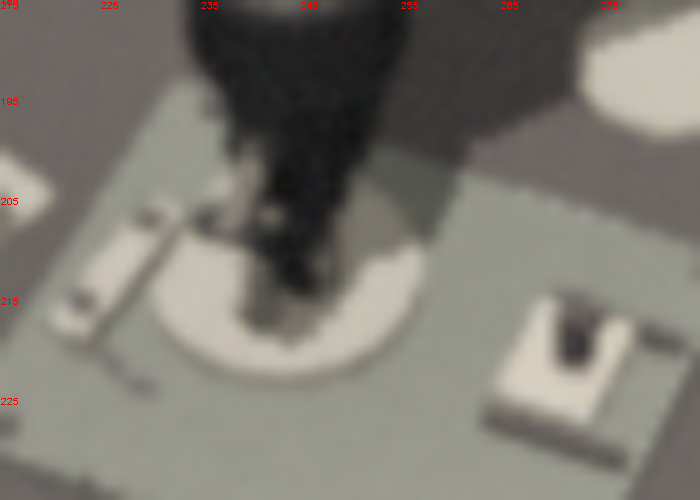

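Request:
{"op": "apply_moves", "data": {"commands": [[[0, 0, 0.01], [0.0004, 0, 0], 0], [[0, 0, 0.01], [0.0008, 0, 0], 0], [[0, 0, 0.02], [0.0012, 0, 0], 0], [[0, 0, 0.02], [0.0012, 0, 0], 0]]}}

```text
t: 8.5
tcp_pos: [0.6062, 0.1118, 0.0363]
eef_rot: [-0.0, 0.985, -0.171, 0.0]
contact_force: [-0.5, 0.2, 0.4]
grip_width: -0.0002
```

Request:
{"op": "apply_moves", "data": {"commands": [[[0, 0, 0.01], [0.0004, 0, 0], 0], [[0, 0, 0.01], [0.0008, 0, 0], 0], [[0, 0, 0.02], [0.0012, -0.0002, 0], 0], [[0, 0, 0.02], [0.0012, -0.0002, 0], 0]]}}

```text
t: 8.83
tcp_pos: [0.6075, 0.1115, 0.0363]
eef_rot: [0.0, 0.983, -0.181, 0.0]
contact_force: [0.0, 1.5, -0.2]
grip_width: -0.0001
```

```bash
python3 -c "
from h import *
pic('side','s8',215,185,70,50,10)
st()"
```

```text
t 8.88 tcp [0.6075 0.1115 0.0363] yaw -0.364 zax [ 0. -0. -1.] F [-0.05  1.23  1.06] q [-0.24  0.55 -0.01  1.8   0.01  0.78 -2.19] w 0.000
```

View pics/s8.png

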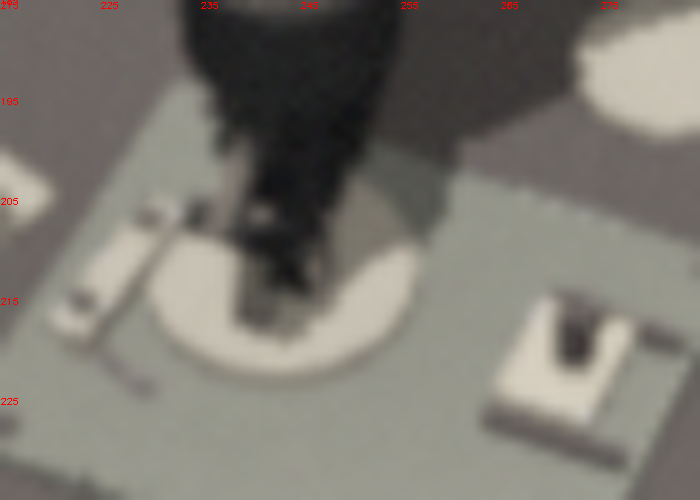

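Request:
{"op": "apply_moves", "data": {"commands": [[[0, 0, 0.01], [0.0004, 0, 0], 0], [[0, 0, 0.01], [0.0008, -0.0001, 0], 0], [[0, 0, 0.01], [0.0008, -0.0001, 0], 0]]}}

```text
t: 9.13
tcp_pos: [0.6082, 0.1114, 0.0363]
eef_rot: [0.0, 0.983, -0.186, 0.0]
contact_force: [-0.3, 0.5, -0.2]
grip_width: -0.0002
```

Request:
{"op": "apply_moves", "data": {"commands": [[[0, 0, 0.01], [0.0004, 0, 0], 0], [[0, 0, 0.01], [0.0008, -0.0001, 0], 0], [[0, 0, 0.01], [0.0008, -0.0001, 0], 0]]}}

```text
t: 9.38
tcp_pos: [0.6091, 0.1112, 0.0363]
eef_rot: [-0.0, 0.982, -0.191, 0.0]
contact_force: [-1.2, -0.1, -0.2]
grip_width: 0.0001
```

Request:
{"op": "apply_moves", "data": {"commands": [[[0, 0, 0.01], [0.0004, 0, 0], 0], [[0, 0, 0.01], [0.0008, -0.0001, 0], 0], [[0, 0, 0.01], [0.0008, -0.0001, 0], 0]]}}

```text
t: 9.63
tcp_pos: [0.6098, 0.111, 0.0363]
eef_rot: [0.0, 0.981, -0.196, 0.0]
contact_force: [-1.0, 0.9, -0.1]
grip_width: -0.0002
```

```bash
python3 -c "
from h import *
pic('side','s9',215,185,70,50,10)
st()"
```

```text
t 9.68 tcp [0.6098 0.111  0.0363] yaw -0.394 zax [ 0. -0. -1.] F [-0.49  0.89 -0.63] q [-0.24  0.56 -0.    1.8   0.    0.79 -2.21] w -0.000
```

View pics/s9.png

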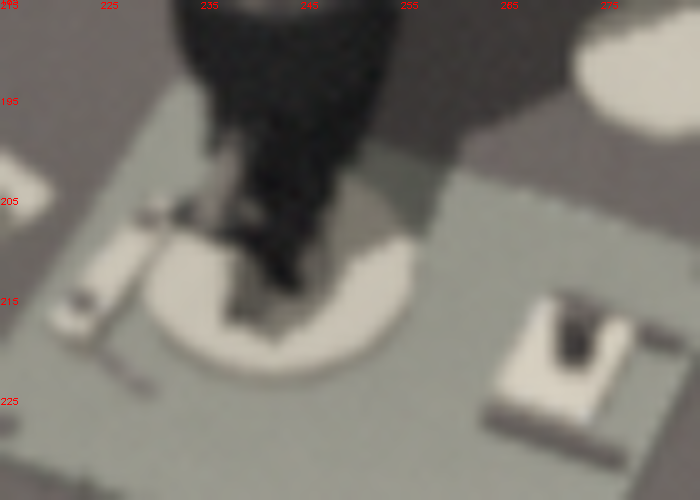

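Request:
{"op": "apply_moves", "data": {"commands": [[[0, 0, 0.01], [0.0003, 0, 0], 0], [[0, 0, 0.01], [0.0006, 0, 0], 0], [[0, 0, 0.01], [0.0006, 0, 0], 0]]}}

```text
t: 9.93
tcp_pos: [0.6098, 0.1111, 0.0363]
eef_rot: [-0.0, 0.98, -0.201, -0.0]
contact_force: [-1.7, 1.5, 1.0]
grip_width: -0.0
```

Request:
{"op": "apply_moves", "data": {"commands": [[[0, 0, 0.01], [0.0003, 0, 0], 0], [[0, 0, 0.01], [0.0006, 0, 0], 0], [[0, 0, 0.01], [0.0006, 0, 0], 0]]}}

```text
t: 10.18
tcp_pos: [0.61, 0.1111, 0.0362]
eef_rot: [-0.0, 0.979, -0.205, -0.001]
contact_force: [-3.1, 1.5, 1.7]
grip_width: -0.0001
```

Request:
{"op": "apply_moves", "data": {"commands": [[[0, 0, 0.01], [0.0003, 0, 0], 0], [[0, 0, 0.01], [0.0006, 0, 0], 0], [[0, 0, 0.01], [0.0006, 0, 0], 0]]}}

```text
t: 10.43
tcp_pos: [0.6102, 0.1113, 0.0361]
eef_rot: [-0.0, 0.978, -0.21, -0.001]
contact_force: [-4.0, 2.6, 3.5]
grip_width: 0.0
```

The TCP has stopped and the force is rising to about 4.7 N, so the flat is on the bar. I'll hold there for a moment.

Request:
{"op": "apply_moves", "data": {"commands": [[[0, 0, 0], [0.0003, 0, 0], 0], [[0, 0, 0], [0.0003, 0, 0], 0], [[0, 0, 0], [0.0003, 0, 0], 0], [[0, 0, 0], [0.0003, 0, 0], 0], [[0, 0, 0], [0.0003, 0, 0], 0], [[0, 0, 0], [0.0003, 0, 0], 0]]}}

```text
t: 10.93
tcp_pos: [0.6102, 0.1113, 0.036]
eef_rot: [-0.0, 0.978, -0.21, -0.001]
contact_force: [-5.1, 4.2, 2.6]
grip_width: -0.0001
```

```bash
python3 -c "
from h import *
pic('side','s10',215,185,70,50,10)
pic('top','t10')
st()"
```

```text
t 11.03 tcp [0.6102 0.1113 0.036 ] yaw -0.424 zax [-0.003  0.001 -1.   ] F [-4.98  2.73  3.06] q [-0.25  0.56  0.    1.79 -0.    0.79 -2.24] w 0.000
```

View pics/s10.png

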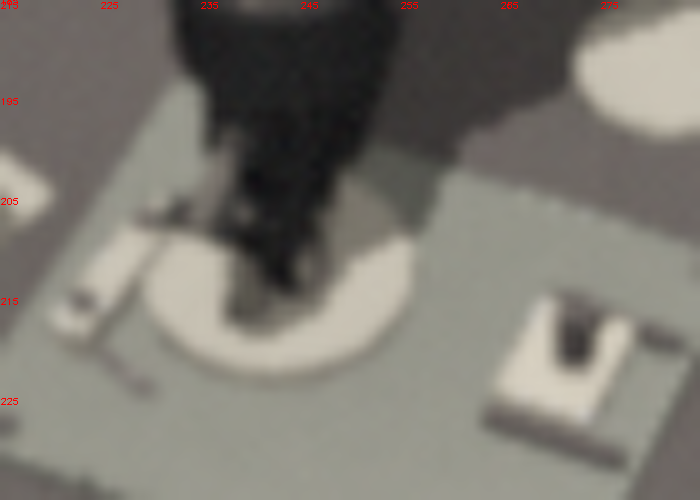

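Flush and held at about 6 N for over 0.5 s. Next I'll back off and rise.

Request:
{"op": "apply_moves", "data": {"commands": [[[0, 0, 0], [-0.002, 0, 0], 0], [[0, 0, 0], [-0.006, 0, 0], 0], [[0, 0, 0], [-0.012, 0, 0], 0], [[0, 0, 0], [-0.018, 0, 0], 0], [[0, 0, 0], [-0.018, 0, -0.02], 0], [[0, 0, 0], [-0.018, 0, -0.05], 0], [[0, 0, 0], [-0.018, 0, -0.07], 0], [[0, 0, 0], [-0.018, 0, -0.07], 0]]}}

```text
t: 11.7
tcp_pos: [0.5995, 0.1181, 0.1118]
eef_rot: [-0.002, 0.978, -0.211, 0.005]
contact_force: [0.9, 0.4, 0.8]
grip_width: 0.0004
```

```bash
python3 -c "
from h import *
import numpy as np
pic('side','s11',200,180,100,75)
d=np.array([np.cos(-.315),np.sin(-.315)])
p=np.array([.506,.128])-.036*d
print(p);to(list(p)+[.107],-.315)"
```

```text
[0.47177133 0.13915339]
t 11.75 tcp [0.598  0.1178 0.1096] yaw -0.425 zax [ 0.008  0.001 -1.   ] F [ 0.55  0.28 -0.28] q [-0.27  0.44  0.    1.8  -0.    0.9  -2.26] w 0.000
shift [-0.1238  0.0326  0.0017] az -0.110
```

View pics/s11.png

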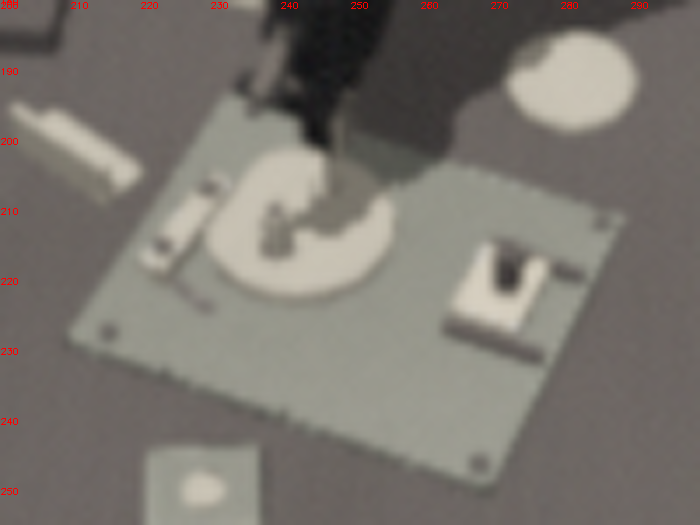

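The plate stays flush along the bar (edge from (232,207) to (228,213)). Now I'll go behind the jaw post.

Request:
{"op": "apply_moves", "data": {"commands": [[[0, 0, -0.02], [-0.025, 0.006, 0], 0], [[0, 0, -0.05], [-0.05, 0.013, 0], 0], [[0, 0, -0.08], [-0.075, 0.02, 0], 0], [[0, 0, -0.11], [-0.1, 0.026, 0], 0], [[0, 0, -0.11], [-0.124, 0.033, 0], 0], [[0, 0, -0.11], [-0.124, 0.033, 0], 0], [[0, 0, -0.11], [-0.124, 0.033, 0], 0]]}}

```text
t: 12.33
tcp_pos: [0.4663, 0.1382, 0.1051]
eef_rot: [0.001, 0.988, -0.156, -0.001]
contact_force: [1.6, 0.4, -0.2]
grip_width: 0.0001
```

```bash
python3 -c "
from h import *
to([.4718,.1392,.039],-.315)"
```

```text
t 12.33 tcp [0.4663 0.1382 0.1051] yaw -0.313 zax [-0.002 -0.001 -1.   ] F [ 1.61  0.41 -0.19] q [-0.33  0.24 -0.05  2.09  0.02  0.82 -2.27] w 0.000
shift [ 0.0051 -0.0027  0.0661] az 0.002
```

Request:
{"op": "apply_moves", "data": {"commands": [[[0, 0, 0], [0, -0.002, 0.015], 0], [[0, 0, 0], [0, -0.002, 0.035], 0], [[0, 0, 0], [0, -0.002, 0.055], 0], [[0, 0, 0], [0, -0.002, 0.066], 0], [[0, 0, 0], [0, -0.002, 0.066], 0]]}}

```text
t: 12.75
tcp_pos: [0.4677, 0.1391, 0.0375]
eef_rot: [0.001, 0.988, -0.157, -0.002]
contact_force: [-0.4, -0.7, -0.1]
grip_width: 0.0001
```

```bash
python3 -c "
from h import *
pic('side','s12',200,180,100,75)
to([.506,.128,.039],-.315)"
```

```text
t 12.80 tcp [0.4687 0.1396 0.0389] yaw -0.315 zax [-0.003 -0.001 -1.   ] F [0.5  0.58 0.78] q [-0.33  0.36 -0.05  2.11  0.03  0.67 -2.28] w -0.000
shift [ 0.0391 -0.0005 -0.0002] az -0.000
```

View pics/s12.png

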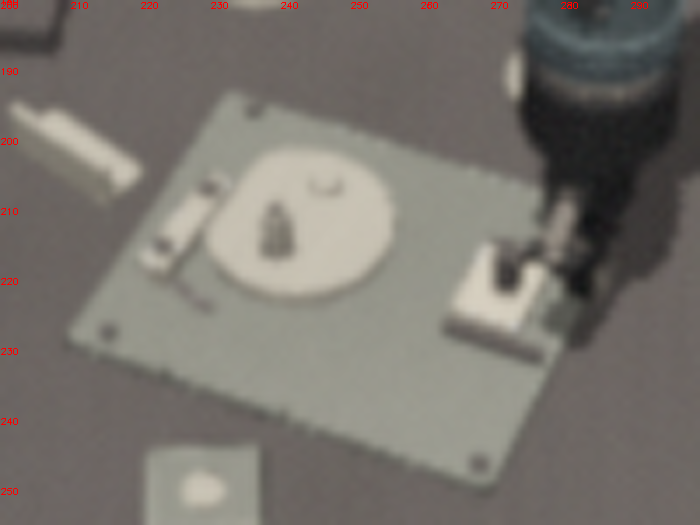

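Request:
{"op": "apply_moves", "data": {"commands": [[[0, 0, 0], [0.005, 0, 0], 0], [[0, 0, 0], [0.01, 0, 0], 0], [[0, 0, 0], [0.014, 0, 0], 0], [[0, 0, 0], [0.018, 0, 0], 0], [[0, 0, 0], [0.021, 0, 0], 0], [[0, 0, 0], [0.024, 0, 0], 0], [[0, 0, 0], [0.027, 0, 0], 0], [[0, 0, 0], [0.03, 0, 0], 0], [[0, 0, 0], [0.033, 0, 0], 0], [[0, 0, 0], [0.036, 0, 0], 0]]}}

```text
t: 13.63
tcp_pos: [0.5005, 0.1299, 0.0396]
eef_rot: [0.001, 0.988, -0.156, -0.003]
contact_force: [-5.8, 1.4, 2.9]
grip_width: 0.0001
```

```bash
python3 -c "
from h import *
pic('side','s13',200,180,100,75)
st()"
```

```text
t 13.68 tcp [0.5013 0.1296 0.0396] yaw -0.314 zax [-0.005 -0.    -1.   ] F [-4.65  1.7   1.  ] q [-0.3   0.4  -0.04  2.04  0.02  0.7  -2.24] w -0.000
```

View pics/s13.png

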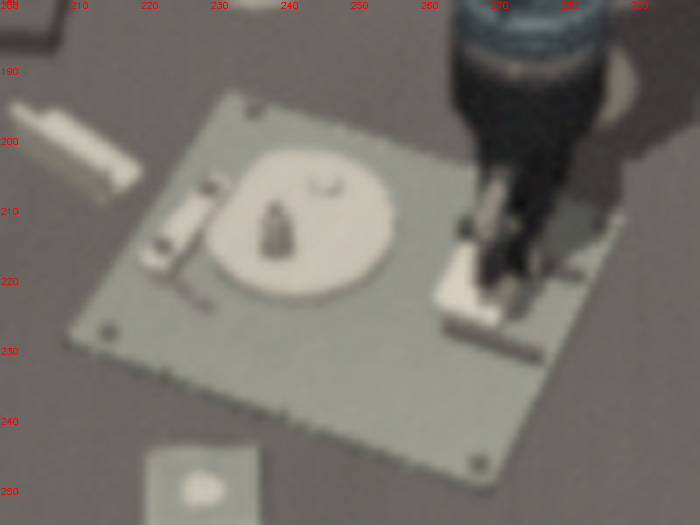

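Request:
{"op": "apply_moves", "data": {"commands": [[[0, 0, 0], [0.003, 0, 0], 0], [[0, 0, 0], [0.006, 0, 0], 0], [[0, 0, 0], [0.009, 0, 0], 0], [[0, 0, 0], [0.012, 0, 0], 0], [[0, 0, 0], [0.015, 0, 0], 0], [[0, 0, 0], [0.018, 0, 0], 0], [[0, 0, 0], [0.02, 0, 0], 0], [[0, 0, 0], [0.022, 0, 0], 0], [[0, 0, 0], [0.023, 0, 0], 0], [[0, 0, 0], [0.024, 0, 0], 0]]}}

```text
t: 14.52
tcp_pos: [0.5242, 0.1219, 0.0395]
eef_rot: [0.001, 0.988, -0.156, -0.002]
contact_force: [-5.0, 0.8, 0.5]
grip_width: 0.0002
```

```bash
python3 -c "
from h import *
pic('side','s14',215,185,70,50,10)
st()"
```

```text
t 14.57 tcp [0.5245 0.1218 0.0395] yaw -0.314 zax [-0.004 -0.001 -1.   ] F [-5.09  1.61 -0.06] q [-0.27  0.43 -0.04  1.99  0.02  0.72 -2.21] w 0.000
```

View pics/s14.png

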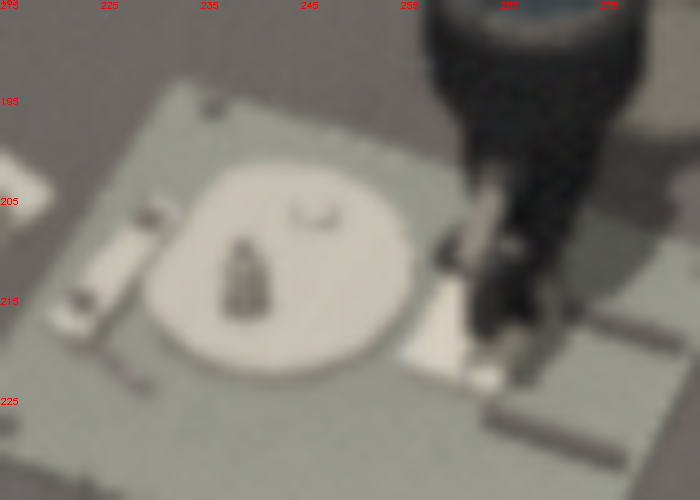

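Request:
{"op": "apply_moves", "data": {"commands": [[[0, 0, 0], [0.0006, 0, 0], 0], [[0, 0, 0], [0.0012, 0, 0], 0], [[0, 0, 0], [0.0018, 0, 0], 0], [[0, 0, 0], [0.0024, 0, 0], 0], [[0, 0, 0], [0.003, 0, 0], 0], [[0, 0, 0], [0.0036, 0, 0], 0], [[0, 0, 0], [0.004, 0, 0], 0]]}}

```text
t: 15.15
tcp_pos: [0.5282, 0.1205, 0.0395]
eef_rot: [0.001, 0.988, -0.156, -0.002]
contact_force: [-4.8, 1.5, 1.3]
grip_width: 0.0003
```

```bash
python3 -c "
from h import *
pic('side','s15',215,185,70,50,10)
st()"
```

```text
t 15.20 tcp [0.5283 0.1205 0.0395] yaw -0.314 zax [-0.004 -0.001 -1.   ] F [-5.29  1.16 -0.35] q [-0.27  0.44 -0.03  1.98  0.02  0.72 -2.2 ] w -0.000
```

View pics/s15.png

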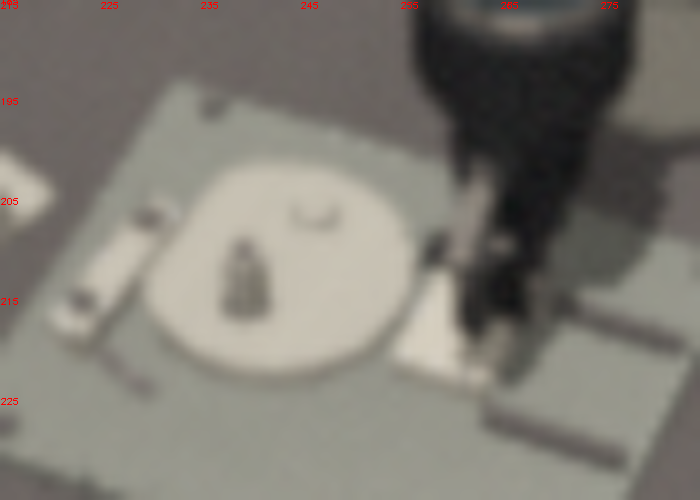

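Request:
{"op": "apply_moves", "data": {"commands": [[[0, 0, 0], [0.0004, 0, 0], 0], [[0, 0, 0], [0.0008, 0, 0], 0], [[0, 0, 0], [0.0012, 0, 0], 0], [[0, 0, 0], [0.0012, 0, 0], 0]]}}

```text
t: 15.53
tcp_pos: [0.5296, 0.1201, 0.0395]
eef_rot: [0.001, 0.988, -0.156, -0.002]
contact_force: [-5.3, 1.3, -0.6]
grip_width: 0.0001
```

Request:
{"op": "apply_moves", "data": {"commands": [[[0, 0, 0], [0.0004, 0, 0], 0], [[0, 0, 0], [0.0008, 0, 0], 0], [[0, 0, 0], [0.0012, 0, 0], 0], [[0, 0, 0], [0.0012, 0, 0], 0]]}}

```text
t: 15.87
tcp_pos: [0.5308, 0.1197, 0.0395]
eef_rot: [0.001, 0.988, -0.156, -0.001]
contact_force: [-4.7, 0.8, -0.4]
grip_width: 0.0002
```

Request:
{"op": "apply_moves", "data": {"commands": [[[0, 0, 0], [0.0004, 0, 0], 0], [[0, 0, 0], [0.0008, 0, 0], 0], [[0, 0, 0], [0.0012, 0, 0], 0], [[0, 0, 0], [0.0012, 0, 0], 0]]}}

```text
t: 16.2
tcp_pos: [0.5321, 0.1192, 0.0396]
eef_rot: [0.001, 0.988, -0.156, -0.001]
contact_force: [-4.3, 0.6, -0.9]
grip_width: 0.0003
```

```bash
python3 -c "
from h import *
pic('side','s16',215,185,70,50,10)
st()"
```

```text
t 16.25 tcp [0.5321 0.1192 0.0396] yaw -0.314 zax [-0.003 -0.001 -1.   ] F [-5.81 -0.08 -0.19] q [-0.27  0.44 -0.03  1.98  0.02  0.72 -2.2 ] w 0.000
```

View pics/s16.png

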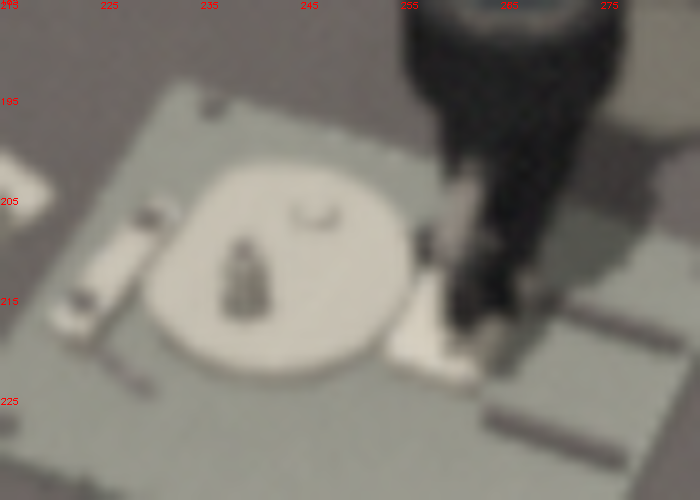

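Nearly touching. I'll continue with small steps.

Request:
{"op": "apply_moves", "data": {"commands": [[[0, 0, 0], [0.0004, 0, 0], 0], [[0, 0, 0], [0.0008, 0, 0], 0], [[0, 0, 0], [0.0008, 0, 0], 0]]}}

```text
t: 16.5
tcp_pos: [0.5329, 0.119, 0.0396]
eef_rot: [0.001, 0.988, -0.156, -0.001]
contact_force: [-5.0, 1.2, -0.1]
grip_width: -0.0002
```

Request:
{"op": "apply_moves", "data": {"commands": [[[0, 0, 0], [0.0004, 0, 0], 0], [[0, 0, 0], [0.0008, 0, 0], 0], [[0, 0, 0], [0.0008, 0, 0], 0]]}}

```text
t: 16.75
tcp_pos: [0.5337, 0.1187, 0.0396]
eef_rot: [0.001, 0.988, -0.156, -0.001]
contact_force: [-5.5, 0.9, 0.2]
grip_width: -0.0002
```

Request:
{"op": "apply_moves", "data": {"commands": [[[0, 0, 0], [0.0004, 0, 0], 0], [[0, 0, 0], [0.0008, 0, 0], 0], [[0, 0, 0], [0.0008, 0, 0], 0]]}}

```text
t: 17.0
tcp_pos: [0.5344, 0.1184, 0.0396]
eef_rot: [0.001, 0.988, -0.156, -0.001]
contact_force: [-5.7, 0.4, -1.0]
grip_width: 0.0001
```

Request:
{"op": "apply_moves", "data": {"commands": [[[0, 0, 0], [0.0004, 0, 0], 0], [[0, 0, 0], [0.0008, 0, 0], 0], [[0, 0, 0], [0.0008, 0, 0], 0]]}}

```text
t: 17.25
tcp_pos: [0.5348, 0.1183, 0.0396]
eef_rot: [0.001, 0.988, -0.156, -0.002]
contact_force: [-5.6, 0.4, -1.0]
grip_width: -0.0
```

Request:
{"op": "apply_moves", "data": {"commands": [[[0, 0, 0], [0.0004, 0, 0], 0], [[0, 0, 0], [0.0008, 0, 0], 0], [[0, 0, 0], [0.0008, 0, 0], 0]]}}

```text
t: 17.5
tcp_pos: [0.5347, 0.1183, 0.0395]
eef_rot: [0.001, 0.988, -0.156, -0.003]
contact_force: [-7.5, 0.6, 2.2]
grip_width: 0.0001
```

```bash
python3 -c "
from h import *
pic('side','s17',215,185,70,50,10)
st()"
```

```text
t 17.55 tcp [0.5348 0.1183 0.0395] yaw -0.314 zax [-0.005 -0.001 -1.   ] F [-6.76  0.42  0.08] q [-0.26  0.45 -0.03  1.97  0.02  0.73 -2.19] w 0.000
```

View pics/s17.png

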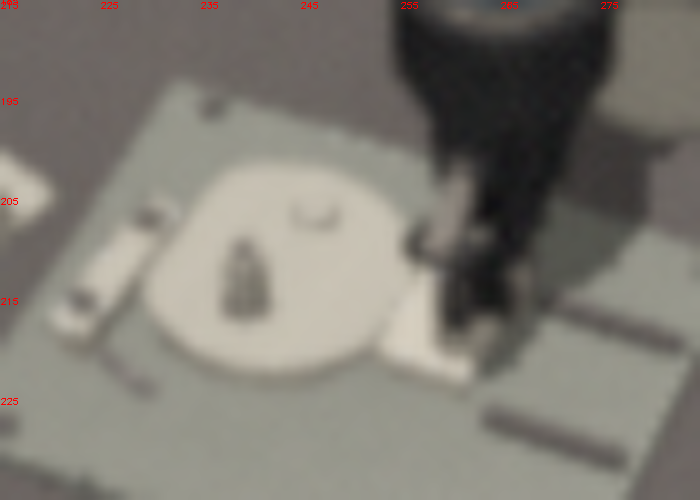

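The jaw has met the rim: TCP stalled and force rising past the 5 N of friction. I'll press a little more.

Request:
{"op": "apply_moves", "data": {"commands": [[[0, 0, 0], [0.0004, 0, 0], 0], [[0, 0, 0], [0.0008, 0, 0], 0], [[0, 0, 0], [0.0008, 0, 0], 0], [[0, 0, 0], [0.0008, 0, 0], 0]]}}

```text
t: 17.88
tcp_pos: [0.5348, 0.1183, 0.0395]
eef_rot: [0.001, 0.988, -0.156, -0.003]
contact_force: [-8.5, 1.3, 3.5]
grip_width: 0.0004
```

Request:
{"op": "apply_moves", "data": {"commands": [[[0, 0, 0], [0.0004, 0, 0], 0], [[0, 0, 0], [0.0008, 0, 0], 0], [[0, 0, 0], [0.0008, 0, 0], 0], [[0, 0, 0], [0.0008, 0, 0], 0]]}}

```text
t: 18.22
tcp_pos: [0.5348, 0.1183, 0.0395]
eef_rot: [0.001, 0.988, -0.156, -0.004]
contact_force: [-10.2, 1.7, 4.4]
grip_width: 0.0
```

Request:
{"op": "apply_moves", "data": {"commands": [[[0, 0, 0], [0, 0, 0], 0], [[0, 0, 0], [0, 0, 0], 0]]}}

```text
t: 18.38
tcp_pos: [0.5348, 0.1183, 0.0395]
eef_rot: [0.001, 0.988, -0.156, -0.004]
contact_force: [-9.8, 1.6, 4.1]
grip_width: 0.0001
```

Request:
{"op": "apply_moves", "data": {"commands": [[[0, 0, 0], [0.0004, 0, 0], 0], [[0, 0, 0], [0.0008, 0, 0], 0], [[0, 0, 0], [0.0008, 0, 0], 0], [[0, 0, 0], [0.0008, 0, 0], 0]]}}

```text
t: 18.72
tcp_pos: [0.5349, 0.1184, 0.0395]
eef_rot: [0.001, 0.988, -0.156, -0.005]
contact_force: [-11.1, 2.0, 5.2]
grip_width: -0.0001
```

Request:
{"op": "apply_moves", "data": {"commands": [[[0, 0, 0], [-0.001, 0, 0], 0], [[0, 0, 0], [-0.002, 0, 0], 0], [[0, 0, 0], [-0.003, 0, 0], 0], [[0, 0, 0], [-0.005, 0, 0], 0], [[0, 0, 0], [-0.008, 0, 0], 0], [[0, 0, 0], [-0.014, 0, 0], 0], [[0, 0, 0], [-0.02, 0, 0], 0], [[0, 0, 0], [-0.02, 0, -0.02], 0], [[0, 0, 0], [-0.02, 0, -0.05], 0], [[0, 0, 0], [-0.02, 0, -0.08], 0]]}}

```text
t: 19.55
tcp_pos: [0.5201, 0.1237, 0.1207]
eef_rot: [0.0, 0.988, -0.156, -0.0]
contact_force: [0.9, 1.0, 0.0]
grip_width: -0.0003
```

Request:
{"op": "apply_moves", "data": {"commands": [[[0, 0, 0], [-0.01, 0, -0.03], 0], [[0, 0, 0], [-0.03, 0, -0.05], 0], [[0, 0, 0], [-0.05, 0, -0.06], 0], [[0, 0, 0], [-0.05, 0, -0.06], 0], [[0, 0, 0], [-0.05, 0, -0.06], 0]]}}

```text
t: 19.97
tcp_pos: [0.4736, 0.1401, 0.1817]
eef_rot: [-0.001, 0.988, -0.156, 0.002]
contact_force: [0.6, 0.1, -0.7]
grip_width: 0.0001
```

```bash
python3 -c "
from h import *
pic('side','s18',200,180,100,75)
st()"
```

```text
t 20.02 tcp [0.4737 0.1393 0.1808] yaw -0.314 zax [ 0.003  0.    -1.   ] F [-1.18  0.41 -0.9 ] q [-0.31  0.15 -0.06  2.02  0.01  0.98 -2.26] w 0.001
```

View pics/s18.png

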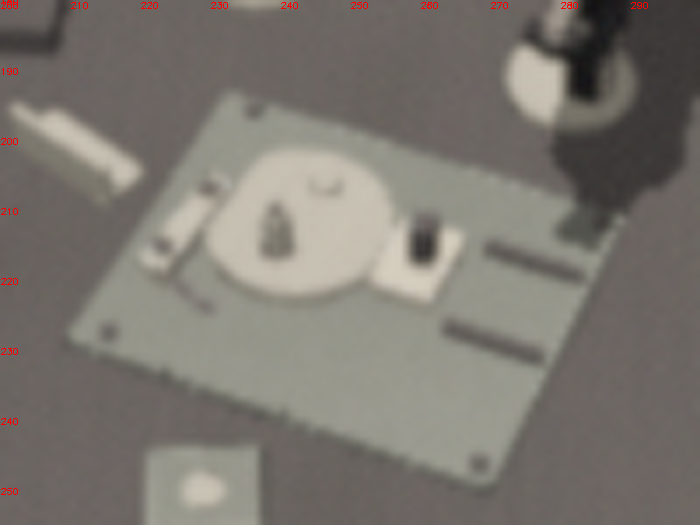

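The jaw bears on the rim at (254,214), the flat lies along the bar, and the arm is clear. Handing in.

```bash
python3 -c "
from workcell import r
print(r.job_done())"
```

```text
the job is handed in; nothing more can be done
None
```

The job is handed in at about 20 s of the 72 s allowed. No verdict was reported.

- **Plate:** I turned the white plate clockwise by its stub with the shut fingertips until the flat met the bar. That was about 0.11 rad clockwise of the fixture's nominal direction, which agrees with the bar angle I estimated from the pictures. I held it there at about 6 N on the stub for more than 0.5 s, with the jaw still open.
- **Jaw:** I pushed the jaw by its post at about 5 N until the fingertip stalled. I then pressed to about 11 N in total, which is roughly 6 N on the rim after friction, and backed off.

**Last checks:** The final side picture shows the flat flush along the bar, the jaw bearing on the rim, and the gripper clear and about 0.18 m up. The magnet and angle piece, and the part of the spare disc in view, look unmoved. I did not re-check the hammer, brush, tin or wrench, but the arm went nowhere near them.

**Not measured:** I could not read the remaining pinch directly. I infer up to about 5 N on the jaw and at least about half that on the bar. The top and side cameras disagreed by up to 8 mm on some points, so I found the contacts by force rather than by position.

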